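# Four clicks on the glow plug test stand

## Task

On the glow plug test stand, slide the lock selector away from the lever all the way to its end stop. Then swing the sprung ratchet lever by its upright post exactly four clicks from rest, never on to a fifth, so that the plunger comes up to the plug's terminal for the meter reading. The lever springs back if let go, so finish while still holding the post at the fourth click, with the selector left at its end stop and the pulley, filter bowl and drain cock beside the stand undisturbed.

Things in the scene. Friction and masses are not known exactly. Their poses are not given: they have to be found in the camera images.
- stand: Fixed test stand, grey base plate 12 mm thick. Origin: on the lever's vertical pivot axis, at shelf level (plate underside); z up. Plate spans x -80 to 190, y -78 to 88 mm in this frame. All but the lever's post and selector's grip is below 48 mm. At yaw 0 its x points away from the robot; yaw up to 0.45 rad either way. A toothed steel disc, radius 54 mm, turns with the lever.
- selector (a joint): Position (m) of the lock selector, which slides straight along the stand's +x (away from the robot): 0 fully towards the lever, 0.035 at the end stop. It starts at 0 to 0.008, slides with about 2 N friction and stays where it is left. Below about 0.012 its bolt blocks the lever; above 0.018 the lever is free.
- selector_grip (a point): Centre of the top of the selector's upright black grip, 91 mm above the shelf. The grip is 18 mm along the stand's x, 14 mm along its y, and free from 48 mm up to 91 mm; at joint value q it is at stand x 95 mm + q, y 25 mm.
- lever (a joint): Angle (rad) of the ratchet lever: 0 at its rest stop, grows counter-clockwise seen from above, to 1.25. A return spring always drives it back to 0 (about 4.5 N at the post at rest, 6 N at four clicks) and overpowers the notches. The notches lie 0.2 rad apart: 0.2, 0.4, 0.6, then 0.8 at four clicks, 1.0, 1.2.
- pawl_point (a point): Top of the sprung brass pawl on the stand, 65 mm from the pivot towards the stand's +y. It snaps over a tooth of the disc (a click) at lever angles of about 0.1, 0.3, 0.5, 0.7, 0.9 and 1.1 rad. The push needed at the post is greatest as the pawl starts up a tooth, just past each notch (2 to 4 N more than in the notch), and falls away over the tooth into the next notch.
- post (a point): Upright round black post at the end of the lever arm, 16 mm diameter, 100 mm from the pivot axis, free from 45 to 97 mm above the shelf. This point is on its axis 78 mm above the shelf. At lever angle q it lies 2.443 + q rad from the stand's x axis, counter-clockwise from above: it starts on the robot's side towards the stand's +y and swings across to -y.
- plunger_tip (a point): Copper tip of the plunger on the stand's -y side, driven by the lever along the stand's +x, 6 mm a click, towards the terminal of a glow plug lying fixed in a cradle. It starts 25 mm from the terminal and is about 1 mm from it at four clicks. 26 mm above the shelf. Not to be handled.
- pulley: Bystander: loose blue anodised aluminium pulley, 60 mm diameter, 30 mm high, lying flat; origin under its centre. Leave alone.
- bowl: Bystander: loose translucent amber filter bowl, 60 mm diameter, 50 mm high, standing open side up; origin under its centre. Leave alone.
- drain_cock: Bystander: loose brass drain cock, about 60 x 20 x 31 mm; origin under its middle. Leave alone.

How it is judged:
On the way, in this order (a step that is already met when the one before it is completed fails the run):
1. the selector is slid to its end stop while the lever is still at rest (value of joint selector above 0.032 m and value of joint lever below 0.1 rad), for 0.2 s.
2. the lever is held by its post at the fourth click (value of joint lever between 0.72 and 0.88 rad and contact force between the fingers and lever above 0.8 N), for 0.3 s.
At the end, for the whole second after the job is handed in: The selector is within 3 mm of its end stop, the lever stands in its fourth notch (0.72 to 0.88 rad) and the fingers are still on its post with more than 0.8 N; the lever never went over the fifth tooth (0.92 rad) and no bystander moved more than 20 mm (all of step 2 and value of joint selector above 0.032 m); the arm keeps its last pose, push and grip.
It fails at once if the lever goes on past the fifth click (value of joint lever above 0.92 rad).
It fails at once if a bystander is disturbed (distance of any of pulley, bowl, drain_cock from where it was at the start of the episode above 0.02 m).
It also fails if it takes over 64 s, if anything falls off the work surface, if the arm or the gripper's body presses on something with over 40 N, if the wrist force passes 120 N, or if a joint passes its speed limit or range.

## Robot

A 7-joint arm with a two-finger parallel gripper is mounted at the origin on the work surface. World frame = base frame: x ahead of the robot, y to its left, z up, the work surface at z = 0. Lengths are in m, angles in rad, forces in N, time in s.
With the tool pointing down it reaches from about 0.4 to 0.875 m from the base axis. Payload 19.3 kg.
Tool frame: the origin (TCP) lies midway between the tips of the shut fingers; the grasp point (between the pads) lies 19 mm behind it (bot.pinch_z is the distance from the TCP to the grasp point, in m); z points along the fingers, y is the direction in which the jaws open and shut (so a half turn about z gives the same grasp; the last joint's range is limited). The gripper opens to 85 mm and grips with 20 to 120 N. Pads are 22 mm wide; open, the fingers measure 114 mm over their backs; the gripper's body (76 mm by 85 mm) begins 54 mm behind the grasp point. The pads swing forward as they close: fully open they stand 13 mm farther back than shut.
Start: joints at [-1.316, 0.521, -0.036, 1.599, 0.021, 1.021, -0.113], TCP at [0.199, 0.592, 0.231] pointing down, gripper open.
Joint ranges: [-2.91, 2.91], [-0.3, 2.13], [-1.5, 1.42], [0.17, 2.43], [-1.26, 4.41], [0.16, 1.93], [-2.52, 2.52]. Speed limits (rad/s): [1.89, 1.89, 2.39, 2.39, 3.01, 3.01, 3.01].

## Interface

Orientations are given as [roll, pitch, yaw] about the fixed x, y, z axes, in that order (R = Rz(yaw) Ry(pitch) Rx(roll)).
In Python, from workcell import bot gives the robot as it stands. The module is installed in compiled form; this text tells all that it offers.
- The arm moves only by the tool move_arm, never from a script. Its argument "moves" is text: rows parted by semicolons, each of 4 numbers parted by spaces: the shift along the tool's x, y, z in mm, then the turn about the tool's z in rad. In form: dx dy dz yaw; .... A call has exactly 10 rows; each row is the pose to reach, as a shift and turn from the pose commanded when the call began, along the tool's axes at that moment; what a row does not reach only later rows make up. A row lasts 1/12 s, in which the tool goes at most 41.7 mm and 7.16 degrees, less where a joint would pass 70% of its speed; a pose out of reach is approached as far as the arm can. A call with a gripper value outside its range is refused whole. "grip" is the opening, from 0 (shut) to 1 (fully open), set as the call begins (left out, the last holds). The fingers move at their own pace and stop on an object; "grip_force" is the grip in N (left out, the last holds). Time passes only in rows, so rows that repeat a pose let the fingers close, or fill a call up. It gives the time, the measured TCP pose, the force and the opening at its end, in the units of the state.
- bot.observe(): the state, without advancing time (a new reading comes with each control period).
- bot.grab_frame(name): name is "scene" or "top" or "wrist"; returns a dict with "frame" (400x640x3 uint8, red, green, blue), "z_map" (400x640 float32, m along the optical axis (not along the pixel's ray), 0 where there is no reading), "K" (3x3 intrinsics, pixels), "eye" and "attitude" of the camera in the world. Camera axes: x right, y up, looking along -z (the intrinsics and any distortion apply to the point x, -y, -z); pixel columns grow to the right and rows downward; lengths in m; the calibration is good to about 2 mm. A picture is of the moment at which its call begins.
- bot.job_done(): hands the job in, once; it reports no verdict.
Trained networks look in a picture, given as the dict that the camera call returned (one of the last four; its "shot" number tells which), for a name from the list of things; names that differ only in an ending like _2 or _b are one class to them, and where a whole thing is asked for, a point or a joint stands for the part that bears it (a point fixed in the world has none). Each returns a list of dicts, best first, with "conf" (0 to 1); they miss things now and then, are a little off and sometimes report something else, mostly with a low value. They report only what shows in the picture. A call takes as long as a camera call.
- bot.search_frame(picture, label): "at" ([column, row] in pixels, amid what is visible of it).
- bot.pinpoint(picture, label): "at" ([column, row] in pixels: a listed point, or the origin of a listed thing).
The state is a dict: "clock": time; "qpos": joint angles; "qd": joint speeds; "joint_efforts": joint torques, N m; "position": TCP position; "tool_rot": TCP orientation; "force": force on the tool from outside, world axes, zero at the start; "moment": the same for the moment, N m; "grip_width": finger opening in m.
Only numpy, scipy, OpenCV 4.12 (cv2) and the standard library are available. Lean on these libraries where they do the work, as an engineer would, in place of code of your own. Each camera call takes 0.05 s, during which the arm holds its last target. There are 200 camera calls.

## Working session

There is one attempt and no reset: what is moved stays moved. The work goes in short steps, Python scripts to look and compute and a tool call to move; the robot and the scene stay as the last step left them, time stands still between calls to the robot, and variables do not carry over. Pictures are saved under pics/ and viewed, about 8 in all and at most 12, crops included, and the job is handed in when it is done.

Besides the shell and the picture viewer there is one more tool, called after ">>>" in YAML: its name, and indented under it one key for each argument. move_arm: Moves the arm, as the interface text tells. Its arguments: {"type":"object","properties":{"moves":{"type":"string"},"grip":{"type":"number"},"grip_force":{"type":"number"}},"required":["moves"]}

```bash
mkdir -p pics; cat > h.py <<'E'
import numpy as np, cv2
from workcell import bot
from scipy.spatial.transform import Rotation as R
def rot(a):
    a=np.array(a,float)
    if a.shape==(3,3): return a
    if a.shape==(3,): return R.from_euler('xyz',a).as_matrix()
    return R.from_quat(a).as_matrix()
def ray(p,uv):
    K=np.array(p["K"]);d=np.linalg.inv(K)@[uv[0],uv[1],1.]
    return rot(p["attitude"])@[d[0],-d[1],-d[2]]
def at_z(p,uv,z):
    r=ray(p,uv);e=np.array(p["eye"]);return e+r*(z-e[2])/r[2]
def at_depth(p,uv):
    u,v=int(round(uv[0])),int(round(uv[1]));w=p["z_map"][v-2:v+3,u-2:u+3];w=w[w>0]
    return np.array(p["eye"])+ray(p,uv)*np.median(w) if len(w) else None
def save(p,n): cv2.imwrite("pics/"+n,cv2.cvtColor(p["frame"],cv2.COLOR_RGB2BGR))
E
python3 - <<'E'
from h import *
np.set_printoptions(precision=4,suppress=True)
s=bot.observe();print({k:s[k] for k in("clock","position","tool_rot","force","grip_width")},bot.pinch_z)
Z=dict(stand=0,selector_grip=.091,pawl_point=None,post=.078,plunger_tip=.026,pulley=0,bowl=0,drain_cock=0)
for c in("scene","top"):
    p=bot.grab_frame(c);save(p,c+"0.png");print(c,p["eye"],p["attitude"],[k for k in p])
    for n,z in Z.items():
        for d in bot.pinpoint(p,n)[:2]:
            print(n,round(d["conf"],2),np.round(d["at"]),"z:",None if z is None else at_z(p,d["at"],z),"depth:",at_depth(p,d["at"]))
E
```

```text
{'clock': 0.0, 'position': array([0.1994, 0.592 , 0.2307]), 'tool_rot': array([-3.1404,  0.0001,  2.8167]), 'force': array([0.5623, 0.3246, 1.2229]), 'grip_width': 0.0850625147451396} 0.0187
scene [1.2685 0.088  0.5389] [0.9817 0.021  1.5976] ['frame', 'z_map', 'K', 'eye', 'attitude', 'shot']
stand 0.64 [242. 223.] z: [ 0.5359 -0.1114  0.    ] depth: [ 0.5856 -0.0979  0.0366]
selector_grip 0.62 [251. 211.] z: [ 0.6203 -0.0674  0.091 ] depth: [ 0.6212 -0.0672  0.0916]
post 0.57 [265. 170.] z: [ 0.432  -0.0676  0.078 ] depth: [ 0.4559 -0.0631  0.0911]
plunger_tip 0.58 [224. 240.] z: [ 0.6258 -0.1284  0.026 ] depth: [ 0.6114 -0.1333  0.0145]
pulley 0.96 [172. 220.] z: [ 0.523  -0.2742  0.    ] depth: [ 0.5394 -0.2663  0.0118]
pulley 0.17 [226. 238.] z: [ 0.5874 -0.1368  0.    ] depth: [ 0.607  -0.1303  0.0155]
bowl 0.79 [321. 213.] z: [0.4948 0.0637 0.    ] depth: [0.5128 0.0643 0.0125]
drain_cock 0.88 [321. 256.] z: [0.6447 0.0665 0.    ] depth: [0.652  0.0668 0.0064]
top [0.4299 0.0805 0.8648] [ 0.2237 -0.0042 -1.6763] ['frame', 'z_map', 'K', 'eye', 'attitude', 'shot']
stand 0.82 [392
[... 190 characters left out ...]
z: None depth: [ 0.5268 -0.0484  0.0352]
pawl_point 0.3 [396. 190.] z: None depth: [ 0.6249 -0.1276  0.0104]
post 0.62 [386. 268.] z: [ 0.455  -0.0666  0.078 ] depth: [ 0.4544 -0.0634  0.095 ]
post 0.39 [398. 189.] z: [ 0.6114 -0.1149  0.078 ] depth: [ 0.6269 -0.1316  0.0109]
plunger_tip 0.58 [396. 190.] z: [ 0.6226 -0.122   0.026 ] depth: [ 0.6262 -0.1257  0.0106]
pulley 0.69 [468. 233.] z: [ 0.5144 -0.2714  0.    ] depth: [ 0.5118 -0.2604  0.0271]
pulley 0.2 [370. 235.] z: [ 0.5329 -0.0562  0.    ] depth: [ 0.5287 -0.0506  0.0351]
bowl 0.78 [316. 261.] z: [0.4874 0.0679 0.    ] depth: [0.4872 0.068  0.0032]
drain_cock 0.53 [310. 191.] z: [0.6455 0.064  0.    ] depth: [0.6406 0.0644 0.0196]
```

```bash
python3 - <<'E'
import cv2
a=cv2.imread("pics/top0.png")[130:330,260:520];cv2.imwrite("pics/top0c.png",cv2.resize(a,None,fx=3,fy=3,interpolation=cv2.INTER_CUBIC))
a=cv2.imread("pics/scene0.png")[130:310,130:380];cv2.imwrite("pics/scene0c.png",cv2.resize(a,None,fx=3,fy=3,interpolation=cv2.INTER_CUBIC))
E
```

```text
(no output)
```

View pics/top0c.png

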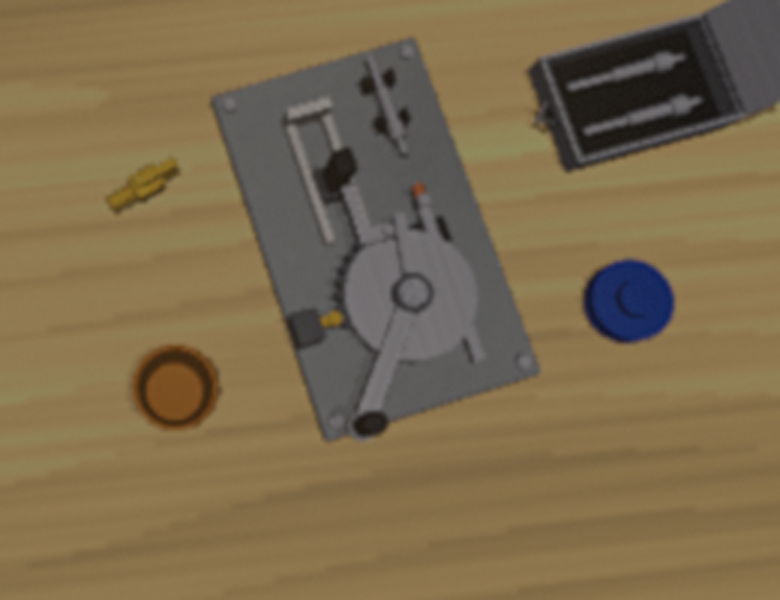

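View pics/scene0c.png

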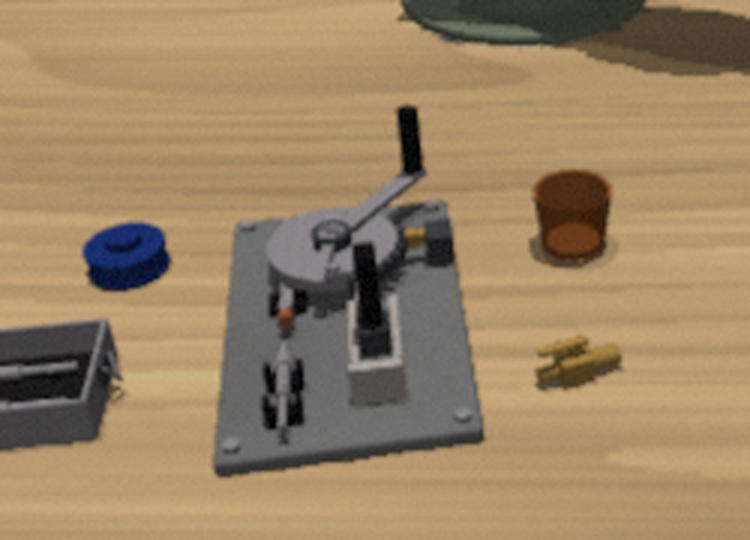

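The top crop shows the stand: pivot at (411,292), post at (370,422), grip at (342,165), brass pawl at (333,318). The bowl (175,388), drain cock (143,185) and pulley (630,300) are well clear of it. Next I'll fit the stand pose from the plate corners and the points.

```bash
python3 - <<'E'
from h import *
from scipy.optimize import least_squares
np.set_printoptions(precision=4,suppress=True)
top=bot.grab_frame("top");sc=bot.grab_frame("scene")
def proj(p,X):
    c=rot(p["attitude"]).T@(np.array(X)-p["eye"]);q=np.array(p["K"])@[c[0],-c[1],-c[2]];return q[:2]/q[2]
T=lambda x,y:(260+x/3,130+y/3)
S=lambda x,y:(130+x/3,130+y/3)
g=[(top,c,T(*u)) for c,u in [((190,88,12),(212,98)),((190,-78,12),(414,39)),((-80,-78,12),(540,372)),((-80,88,12),(327,439))]]
g+=[(sc,c,S(*u)) for c,u in [((190,88,12),(482,435)),((190,-78,12),(217,464)),((-80,-78,12),(236,221))]]
pts=[(-76.5,64.3,97)]
def W(s,c):
    a=s[2];x,y,z=np.array(c)/1000;return [s[0]+x*np.cos(a)-y*np.sin(a),s[1]+x*np.sin(a)+y*np.cos(a),z]
def f(s): return np.ravel([proj(p,W(s,c))-u for p,c,u in g])
r=least_squares(f,[.54,-.11,-.3],loss="soft_l1");print(r.x);print(f(r.x).reshape(-1,2))
s=r.x
print("post",W(s,(100*np.cos(2.443),100*np.sin(2.443),78)))
for q in(0,.008,.035):print("grip",q,W(s,(95+1000*q,25,91)))
print("pawl",W(s,(0,65,35)),"tipq0",W(s,(0,0,0)))
# dense check: points above 60mm from depth maps
for p in(top,sc):
    v,u=np.nonzero(p["z_map"]>0);K=np.array(p["K"]);d=p["z_map"][v,u]
    P=np.array(p["eye"])+(rot(p["attitude"])@(np.stack([(u-K[0,2])/K[0,0],-(v-K[1,2])/K[1,1],-np.ones(len(u))])*d)).T
    for n,c in(("post",(.455,-.065)),("grip",(.622,-.069))):
        m=(np.hypot(P[:,0]-c[0],P[:,1]-c[1])<.035)&(P[:,2]>.055)&(P[:,2]<.12)
        print(n,m.sum(),P[m].min(0),P[m].max(0),P[m&(P[:,2]>.086)].mean(0))
E
```

```text
[ 0.5371 -0.1091  0.1936]
[[-1.1422 -1.3142]
 [ 0.4468 -1.8832]
 [ 1.0504  0.2095]
 [-0.9704  1.0412]
 [ 1.344  -2.2956]
 [-1.7637  0.028 ]
 [-0.1784 -0.1292]]
post [np.float64(0.449551300097331), np.float64(-0.060730116620954996), np.float64(0.078)]
grip 0 [np.float64(0.6254845028537415), np.float64(-0.06629951356938027), np.float64(0.091)]
grip 0.008 [np.float64(0.6333350429314677), np.float64(-0.06476035130112703), np.float64(0.091)]
grip 0.035 [np.float64(0.6598306156937936), np.float64(-0.05956567864577236), np.float64(0.091)]
pawl [np.float64(0.5245635280894765), np.float64(-0.045324365116256385), np.float64(0.035)] tipq0 [np.float64(0.537069221519034), np.float64(-0.10911000324778189), np.float64(0.0)]
post 78 [ 0.4419 -0.0672  0.0562] [ 0.4569 -0.0527  0.0989] [ 0.4496 -0.0597  0.0952]
grip 104 [ 0.6159 -0.0734  0.0554] [ 0.635  -0.0576  0.0929] [ 0.6255 -0.0654  0.0891]
post 129 [ 0.4438 -0.0717  0.055 ] [ 0.4587 -0.0559  0.0994] [ 0.4525 -0.0631  0.0942]
grip 146 [ 0.6171 -0.076   0.0552] [ 0.6367 -0.0602  0.0927] [ 0.6282 -0.068   0.0902]
```

Stand pose is (0.537, -0.109), yaw 0.194. The post is near (0.450, -0.061) and the grip near (0.626, -0.066), and the depth maps agree. I'll start the transit.

>>> move_arm:
  moves: "-20 -16 0 0.11;-46 -36 0 0.22;-72 -57 0 0.33;-98 -78 0 0.44;-124 -98 0 0.55;-150 -119 0 0.66;-176 -140 0 0.77;-202 -160 0 0.88;-228 -181 0 0.99;-254 -202 0 1.1"
  grip: 0.7
  grip_force: 25

```text
clock: 1.83
position: [0.3763, 0.3184, 0.2315]
tool_rot: [3.141, -0.0, 1.711]
force: [0.6, 0.3, -0.5]
grip_width: 0.0597
```

```bash
cat > d.py <<'E'
import sys
from h import *
# d.py x y z yaw -> tool-frame shift needed from measured pose
t=np.array([float(a) for a in sys.argv[1:5]])
s=bot.observe();M=rot(s["tool_rot"])
y=np.arctan2(M[1,0],M[0,0]);w=(y-t[3]+np.pi)%(2*np.pi)-np.pi
print("clk",s["clock"],"pos",np.round(s["position"],4),"yaw",round(y,3),"q",np.round(s["qpos"],2),"F",np.round(s["force"],1),"w",round(s["grip_width"],4))
print("shift mm",np.round(M.T@(t[:3]-s["position"])*1000,1),"turn",round(w,3))
E
python3 d.py .626 -.066 .16 .194
```

```text
clk 1.8333 pos [0.3763 0.3184 0.2315] yaw 1.711 q [-1.05  0.32  0.29  1.95 -0.12  0.88 -0.56] F [ 0.6  0.3 -0.5] w 0.0597
shift mm [-415.7  193.3   71.4] turn 1.517
```

>>> move_arm:
  moves: "-30 14 0 0.11;-60 28 0 0.22;-90 42 0 0.33;-120 56 0 0.44;-150 70 0 0.55;-180 84 0 0.66;-210 98 0 0.77;-240 112 0 0.88;-270 126 0 0.99;-300 140 10 1.1"

```text
clock: 2.67
position: [0.5594, 0.042, 0.2227]
tool_rot: [3.141, -0.003, 0.612]
force: [1.0, 1.1, 0.9]
grip_width: 0.0595
```

```bash
python3 d.py .626 -.066 .16 .194
```

```text
clk 2.6667 pos [0.5594 0.042  0.2227] yaw 0.612 q [-0.61  0.49  0.6   1.81 -0.34  0.94 -0.82] F [1.  1.1 0.9] w 0.0595
shift mm [ -7.6 126.6  62.8] turn 0.418
```

>>> move_arm:
  moves: "-1 25 10 0.1;-2 50 22 0.2;-4 75 35 0.3;-6 100 46 0.42;-8 118 56 0.42;-8 126 62 0.42;-8 126 62 0.42;-8 126 62 0.42;-8 126 62 0.42;-8 126 62 0.42"

```text
clock: 3.5
position: [0.6242, -0.0628, 0.16]
tool_rot: [-3.141, -0.001, 0.198]
force: [0.8, -0.1, -0.8]
grip_width: 0.0601
```

```bash
python3 - <<'E'
from h import *
np.set_printoptions(precision=4,suppress=True)
for c in("wrist","scene"):
    p=bot.grab_frame(c)
    d=bot.pinpoint(p,"selector_grip");print(c,[(round(x["conf"],2),np.round(x["at"]),at_z(p,x["at"],.091)) for x in d[:2]])
    if c=="wrist":save(p,"w1.png")
E
python3 d.py .626 -.066 .056 .194
```

```text
wrist [(0.81, array([328., 207.]), array([ 0.6256, -0.0653,  0.091 ])), (0.65, array([191., 274.]), array([0.5505, 0.0289, 0.091 ]))]
scene [(0.86, array([250., 211.]), array([ 0.6196, -0.071 ,  0.091 ]))]
clk 3.7 pos [ 0.6242 -0.0634  0.1597] yaw 0.198 q [-0.4   0.7   0.64  1.68 -0.5   0.93 -0.94] F [-0.1 -0.5  0. ] w 0.0598
shift mm [  1.2   2.9 103.7] turn 0.004
```

View pics/w1.png

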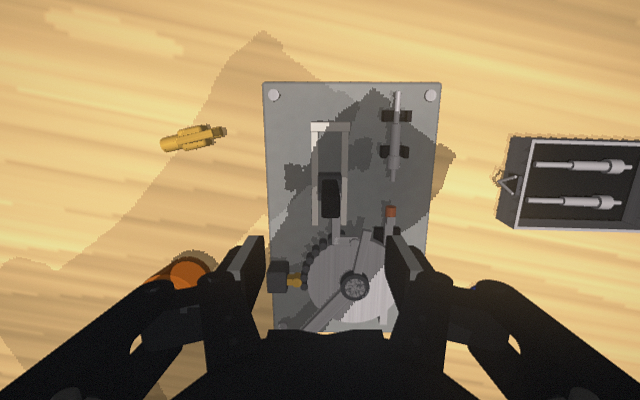

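The wrist view shows the grip top at (328,207), centred between the jaws at columns 250 and 400, with the plate edges aligned to the tool. Its position matches to about 1 mm, so I'll descend.

>>> move_arm:
  moves: "1 2 12 0;1 2 25 0;1 2 38 0;1 2 51 0;1 2 64 0;1 2 77 0;1 2 88 0;1 2 98 0;1 2 103 0;1 2 103 0"

```text
clock: 4.53
position: [0.6251, -0.0658, 0.0551]
tool_rot: [-3.141, 0.001, 0.197]
force: [-0.3, -0.3, 0.4]
grip_width: 0.0598
```

>>> move_arm:
  moves: "0 0 0 0;0 0 0 0;0 0 0 0;0 0 0 0;0 0 0 0;0 0 0 0;0 0 0 0;0 0 0 0;0 0 0 0;0 0 0 0"
  grip: 0

```text
clock: 5.37
position: [0.6261, -0.0666, 0.057]
tool_rot: [3.14, -0.001, 0.196]
force: [1.2, -5.3, 4.4]
grip_width: 0.0137
```

```bash
python3 d.py .66 -.0596 .056 .194
```

```text
clk 5.3667 pos [ 0.6261 -0.0666  0.057 ] yaw 0.196 q [-0.34  0.83  0.54  1.73 -0.59  0.75 -0.87] F [ 1.2 -5.3  4.4] w 0.0137
shift mm [34.6 -0.2  1. ] turn 0.002
```

>>> move_arm:
  moves: "3 0 0 0;7 0 0 0;11 0 0 0;15 0 0 0;19 0 0 0;23 0 0 0;27 0 0 0;30 0 0 0;32 0 0 0;32 0 0 0"

```text
clock: 6.2
position: [0.6577, -0.0603, 0.0569]
tool_rot: [3.14, -0.001, 0.196]
force: [1.4, -4.0, 5.1]
grip_width: 0.0134
```

```bash
python3 d.py .66 -.0596 .056 .194
```

```text
clk 6.2 pos [ 0.6577 -0.0603  0.0569] yaw 0.196 q [-0.34  0.87  0.55  1.64 -0.59  0.8  -0.9 ] F [ 1.4 -4.   5.1] w 0.0134
shift mm [ 2.4 -0.2  0.9] turn 0.002
```

>>> move_arm:
  moves: "0.5 0 0 0;1 0 0 0;1.5 0 0 0;2 0 0 0;2.5 0 0 0;3 0 0 0;3 0 0 0;3 0 0 0;3 0 0 0;3 0 0 0"

```text
clock: 7.03
position: [0.6601, -0.0599, 0.0569]
tool_rot: [3.141, -0.001, 0.196]
force: [0.1, -5.7, 5.4]
grip_width: 0.0135
```

```bash
python3 d.py .66 -.0596 .056 .194
```

```text
clk 7.0333 pos [ 0.6601 -0.0599  0.0569] yaw 0.196 q [-0.34  0.87  0.55  1.63 -0.59  0.81 -0.9 ] F [ 0.1 -5.7  5.4] w 0.0135
shift mm [-0.1 -0.3  0.9] turn 0.002
```

>>> move_arm:
  moves: "0.5 0 0 0;1 0 0 0;1.5 0 0 0;2 0 0 0;2.5 0 0 0;3 0 0 0;3 0 0 0;3 0 0 0;3 0 0 0;3 0 0 0"

```text
clock: 7.87
position: [0.6604, -0.0599, 0.0566]
tool_rot: [-3.141, 0.004, 0.195]
force: [-20.1, -5.6, 17.1]
grip_width: 0.0139
```

```bash
python3 d.py .66 -.0596 .056 .194
```

```text
clk 7.8667 pos [ 0.6604 -0.0599  0.0566] yaw 0.195 q [-0.34  0.88  0.55  1.63 -0.59  0.82 -0.91] F [-20.1  -5.6  17.1] w 0.0139
shift mm [-0.3 -0.4  0.6] turn 0.001
```

End stop reached (20 N reaction, no further travel). I'll relax the push, release and rise.

>>> move_arm:
  moves: "-1.5 0 0 0;-2.5 0 0 0;-2.5 0 0 0;-2.5 0 0 0;-2.5 0 0 0;-2.5 0 0 0;-2.5 0 0 0;-2.5 0 0 0;-2.5 0 0 0;-2.5 0 0 0"

```text
clock: 8.7
position: [0.6602, -0.0599, 0.0569]
tool_rot: [3.141, 0.0, 0.196]
force: [-3.5, -6.0, 6.9]
grip_width: 0.0132
```

>>> move_arm:
  moves: "0 0 0 0;0 0 0 0;0 0 0 0;0 0 0 0;0 0 0 0;0 0 -10 0;0 0 -25 0;0 0 -45 0;0 0 -65 0;0 0 -85 0"
  grip: 0.6

```text
clock: 9.53
position: [0.6605, -0.0591, 0.1438]
tool_rot: [3.141, -0.001, 0.196]
force: [0.5, 0.6, 0.0]
grip_width: 0.0511
```

```bash
python3 - <<'E'
from h import *
np.set_printoptions(precision=4,suppress=True)
c=lambda x,y:np.array([.537+x*np.cos(.194)-y*np.sin(.194),-.109+x*np.sin(.194)+y*np.cos(.194)])
print("expect",c(.13,.025))
for n in("wrist","scene"):
    p=bot.grab_frame(n)
    for l,z in(("selector_grip",.091),("post",.078)):
        print(n,l,[(round(x["conf"],2),np.round(x["at"]),at_z(p,x["at"],z)) for x in bot.pinpoint(p,l)[:2]])
E
python3 d.py .45 -.0615 .15 -.505
```

```text
expect [ 0.6597 -0.0594]
wrist selector_grip [(0.83, array([327., 216.]), array([ 0.6605, -0.0608,  0.091 ]))]
wrist post []
scene selector_grip [(0.57, array([249., 221.]), array([ 0.6521, -0.0664,  0.091 ]))]
scene post []
clk 9.8333 pos [ 0.6602 -0.0588  0.1414] yaw 0.197 q [-0.38  0.77  0.62  1.59 -0.52  0.95 -0.95] F [ 0.  -0.  -0.1] w 0.0516
shift mm [-206.7  -38.4   -8.6] turn 0.702
```

Selector confirmed at the end stop (0.6605, expected 0.660). Now moving above the post.

>>> move_arm:
  moves: "-15 -3 -8 0.07;-40 -7 -8 0.15;-67 -12 -8 0.25;-94 -17 -8 0.35;-121 -22 -8 0.45;-148 -27 -8 0.55;-175 -32 -8 0.65;-195 -36 -8 0.7;-207 -38 -8 0.7;-207 -38 -8 0.7"

```text
clock: 10.67
position: [0.4475, -0.062, 0.149]
tool_rot: [3.141, 0.002, -0.504]
force: [1.0, -0.4, -1.2]
grip_width: 0.0513
```

```bash
python3 - <<'E'
from h import *
np.set_printoptions(precision=4,suppress=True)
for n in("wrist","top","scene"):
    p=bot.grab_frame(n)
    if n=="wrist":save(p,"w2.png")
    print(n,[(round(x["conf"],2),np.round(x["at"]),at_z(p,x["at"],.078)) for x in bot.pinpoint(p,"post")[:2]])
E
python3 d.py .45 -.0615 .056 -.505
```

```text
wrist [(0.84, array([325., 205.]), array([ 0.4491, -0.0623,  0.078 ]))]
top []
scene [(0.56, array([265., 176.]), array([ 0.4611, -0.0637,  0.078 ]))]
clk 10.9667 pos [ 0.4506 -0.0622  0.1492] yaw -0.503 q [-0.64  0.54  0.88  2.14 -0.63  0.74 -1.41] F [ 0.4  0.6 -1.5] w 0.0512
shift mm [-0.9 -0.4 93.2] turn 0.002
```

View pics/w2.png

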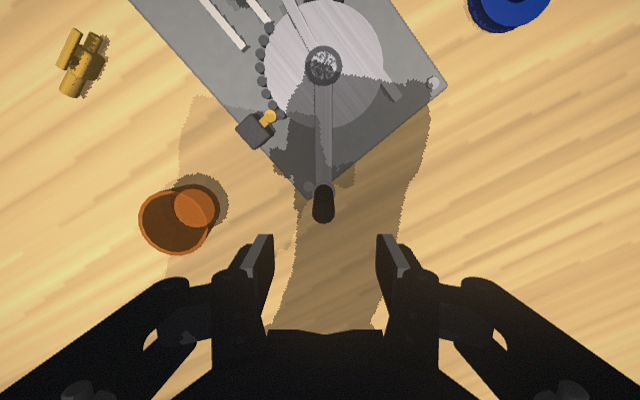

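The wrist view shows the post top at (323,205), centred between the jaws, with the arm pointing radially and the bowl clear of the left finger. I'll descend and grasp.

>>> move_arm:
  moves: "-1 0 12 0;-1 0 25 0;-1 0 38 0;-1 0 51 0;-1 0 64 0;-1 0 76 0;-1 0 85 0;-1 0 91 0;-1 0 91 0;-1 0 91 0"

```text
clock: 11.8
position: [0.4492, -0.0618, 0.0584]
tool_rot: [3.141, 0.0, -0.504]
force: [0.4, -0.1, -0.1]
grip_width: 0.0515
```

>>> move_arm:
  moves: "0 0 0 0;0 0 0 0;0 0 0 0;0 0 0 0;0 0 0 0;0 0 0 0;0 0 0 0;0 0 0 0;0 0 0 0;0 0 0 0"
  grip: 0
  grip_force: 40

```text
clock: 12.63
position: [0.4493, -0.0616, 0.0587]
tool_rot: [-3.141, -0.0, -0.503]
force: [-1.6, 0.1, 7.2]
grip_width: 0.0149
```

```bash
cat > lev.py <<'E'
from h import *
# lever angle implied by TCP; shifts for arc targets
s=bot.observe();P=s["position"];M=rot(s["tool_rot"]);O=np.array([.537,-.109]);v=P[:2]-O
q=(np.arctan2(v[1],v[0])-.194-2.443)%(2*np.pi); q=q-2*np.pi if q>np.pi else q
y=np.arctan2(M[1,0],M[0,0])
print("clk",round(s["clock"],2),"q_tcp",round(q,3),"q_yaw",round(y+.505,3),"r",round(np.hypot(*v)*1000,1),"pos",np.round(P,4),"F tool",np.round(M.T@s["force"],1),"mom",np.round(s["moment"],2),"w",round(s["grip_width"],4),"q",np.round(s["qpos"],2))
r=np.hypot(*v)
for a in(.05,.1,.15,.2,.25,.3,.35,.4,.45,.5,.6,.7,.8):
    b=np.arctan2(v[1],v[0])+a;D=np.r_[O+r*np.array([np.cos(b),np.sin(b)])-P[:2],0]
    print(a,np.round(M.T@D*1000,1)[:2],end=" ")
E
python3 lev.py
```

```text
clk 12.63 q_tcp 0.009 q_yaw 0.002 r 99.7 pos [ 0.4493 -0.0616  0.0587] F tool [-1.4  0.7 -7.2] mom [-0.03  0.27  0.  ] w 0.0149 q [-0.47  0.68  0.65  2.19 -0.83  0.54 -1.25]
0.05 [0.2 5. ] 0.1 [ 0.6 10. ] 0.15 [ 1.2 14.9] 0.2 [ 2.1 19.8] 0.25 [ 3.3 24.6] 0.3 [ 4.7 29.4] 0.35 [ 6.3 34.1] 0.4 [ 8.2 38.8] 0.45 [10.3 43.3] 0.5 [12.6 47.7] 0.6 [17.8 56.2] 0.7 [23.9 64.1] 0.8 [30.8 71.3]
```

>>> move_arm:
  moves: "0 3 0 -0.03;0.3 6 0 -0.06;0.5 9 0 -0.09;0.8 12 0 -0.12;1.2 15 0 -0.15;1.7 18 0 -0.18;2.3 21 0 -0.21;3.1 24 0 -0.24;4 27 0 -0.27;4.7 29.4 0 -0.3"

```text
clock: 13.47
position: [0.4391, -0.0889, 0.0587]
tool_rot: [-3.14, 0.0, -0.201]
force: [-1.3, 4.7, 9.1]
grip_width: 0.0149
```

```bash
python3 lev.py
```

```text
clk 13.47 q_tcp 0.302 q_yaw 0.304 r 100.0 pos [ 0.4391 -0.0889  0.0587] F tool [-2.2 -4.3 -9.1] mom [ 1.17  0.39 -0.14] w 0.0149 q [-0.35  0.64  0.56  2.2  -0.74  0.49 -0.98]
0.05 [0.1 5. ] 0.1 [ 0.5 10. ] 0.15 [ 1.1 14.9] 0.2 [ 2.  19.9] 0.25 [ 3.1 24.7] 0.3 [ 4.4 29.6] 0.35 [ 6.  34.3] 0.4 [ 7.8 38.9] 0.45 [ 9.9 43.5] 0.5 [12.2 47.9] 0.6 [17.4 56.5] 0.7 [23.4 64.4] 0.8 [30.2 71.8]
```

>>> move_arm:
  moves: "0 3 0 -0.03;0.3 6 0 -0.06;0.4 9 0 -0.09;0.7 12 0 -0.12;1.1 15 0 -0.15;1.6 18 0 -0.18;2.2 21 0 -0.21;2.9 24 0 -0.24;3.7 27 0 -0.27;4.4 29.6 0 -0.3"

```text
clock: 14.3
position: [0.4372, -0.119, 0.0586]
tool_rot: [-3.14, 0.0, 0.099]
force: [-2.4, 4.3, 8.3]
grip_width: 0.0148
```

```bash
python3 lev.py; python3 - <<'E'
from h import *
p=bot.grab_frame("wrist");save(p,"w3.png")
p=bot.grab_frame("scene");cv2.imwrite("pics/s3.png",cv2.resize(cv2.cvtColor(p["frame"],cv2.COLOR_RGB2BGR)[150:290,180:330],None,fx=4,fy=4,interpolation=cv2.INTER_CUBIC))
for l in("plunger_tip","post"):print(l,[(round(x["conf"],2),x["at"],at_z(p,x["at"],.026)) for x in bot.pinpoint(p,l)[:2]])
E
```

```text
clk 14.3 q_tcp 0.605 q_yaw 0.604 r 100.3 pos [ 0.4372 -0.119   0.0586] F tool [-1.9 -4.5 -8.3] mom [ 0.87  0.52 -0.11] w 0.0148 q [-0.22  0.62  0.48  2.19 -0.63  0.47 -0.71]
0.05 [0.1 5. ] 0.1 [ 0.5 10. ] 0.15 [ 1.1 15. ] 0.2 [ 2.  19.9] 0.25 [ 3.2 24.8] 0.3 [ 4.5 29.6] 0.35 [ 6.1 34.4] 0.4 [ 8. 39.] 0.45 [10.1 43.6] 0.5 [12.4 48.1] 0.6 [17.6 56.6] 0.7 [23.7 64.6] 0.8 [30.5 71.9] plunger_tip [(0.39, [225.0, 243.3], array([ 0.63784283, -0.12437903,  0.026     ]))]
post [(0.97, [239.0, 170.2], array([ 0.33851114, -0.15255126,  0.026     ]))]
```

View pics/w3.png

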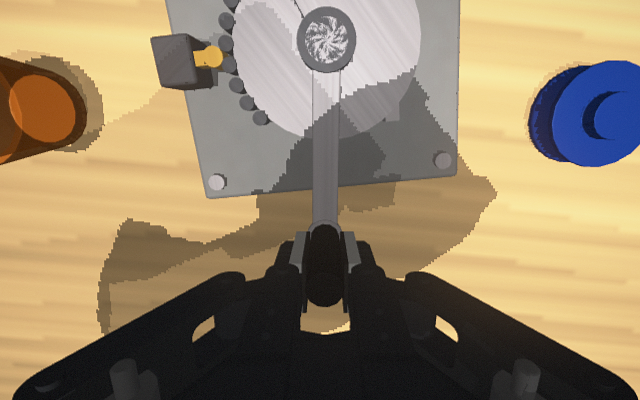

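The post sits between the pads at (325,265) and the lever arm is in line with the tool, at about 0.60 rad (third notch). I'll go one more notch, to about 0.80.

>>> move_arm:
  moves: "0 3 0 -0.03;0.3 6 0 -0.06;0.5 9 0 -0.09;0.7 12 0 -0.12;1.1 15 0 -0.15;1.5 17 0 -0.17;1.8 18.5 0 -0.185;2 19.3 0 -0.195;2 19.3 0 -0.195;2 19.3 0 -0.195"

```text
clock: 15.33
position: [0.4409, -0.1382, 0.0586]
tool_rot: [-3.141, 0.0, 0.292]
force: [-4.2, 3.7, 9.5]
grip_width: 0.0152
```

```bash
python3 lev.py; python3 - <<'E'
from h import *
np.set_printoptions(precision=4,suppress=True)
a=2.443+.8+.194;print("\npost expected",.537+.1*np.cos(a),-.109+.1*np.sin(a))
p=bot.grab_frame("wrist");save(p,"w4.png")
for l in("selector_grip","pulley","bowl","post"):
  print(l,[(round(x["conf"],2),np.round(x["at"]),at_z(p,x["at"],{"selector_grip":.091,"post":.078}.get(l,0))) for x in bot.pinpoint(p,l)[:1]])
p=bot.grab_frame("top")
for l,z in(("selector_grip",.091),("plunger_tip",.026),("pulley",0),("bowl",0),("drain_cock",0)):print(l,[(round(x["conf"],2),np.round(x["at"]),at_z(p,x["at"],z)) for x in bot.pinpoint(p,l)[:1]])
cv2.imwrite("pics/t4.png",cv2.resize(cv2.cvtColor(p["frame"],cv2.COLOR_RGB2BGR)[130:290,320:480],None,fx=3.7,fy=3.7,interpolation=cv2.INTER_CUBIC))
E
```

```text
clk 15.33 q_tcp 0.799 q_yaw 0.797 r 100.5 pos [ 0.4409 -0.1382  0.0586] F tool [-2.9 -4.7 -9.5] mom [ 0.59  0.85 -0.02] w 0.0152 q [-0.15  0.62  0.43  2.16 -0.56  0.47 -0.55]
0.05 [0.1 5. ] 0.1 [ 0.5 10. ] 0.15 [ 1.2 15. ] 0.2 [ 2.1 20. ] 0.25 [ 3.2 24.8] 0.3 [ 4.6 29.7] 0.35 [ 6.2 34.4] 0.4 [ 8.  39.1] 0.45 [10.1 43.7] 0.5 [12.4 48.1] 0.6 [17.7 56.7] 0.7 [23.8 64.7] 0.8 [30.7 72. ] 
post expected 0.4413316368891577 -0.1381129575909426
selector_grip []
pulley [(0.59, array([550., 162.]), array([ 0.5189, -0.273 ,  0.    ]))]
bowl [(0.73, array([31., 50.]), array([0.4896, 0.0638, 0.    ]))]
post [(0.7, array([322., 266.]), array([ 0.4414, -0.137 ,  0.078 ]))]
selector_grip [(0.79, array([372., 168.]), array([ 0.6566, -0.065 ,  0.091 ]))]
plunger_tip [(0.61, array([395., 181.]), array([ 0.6422, -0.1227,  0.026 ]))]
pulley []
bowl [(0.55, array([317., 263.]), array([0.4845, 0.0654, 0.    ]))]
drain_cock [(0.51, array([310., 196.]), array([0.634 , 0.0661, 0.    ]))]
```

View pics/t4.png

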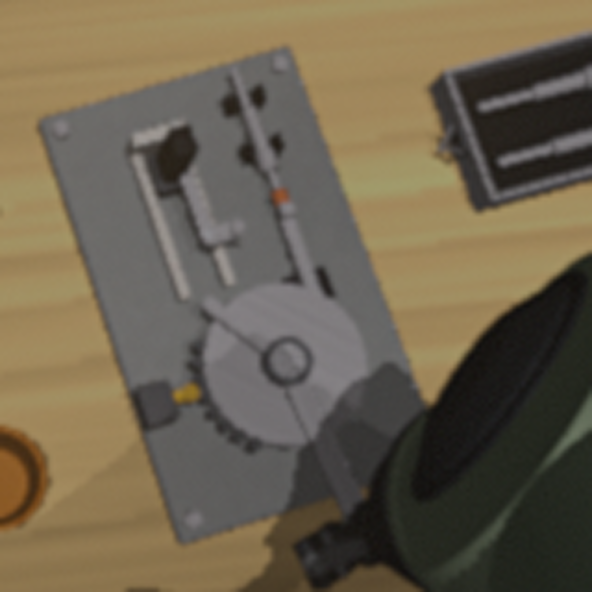

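View pics/w4.png

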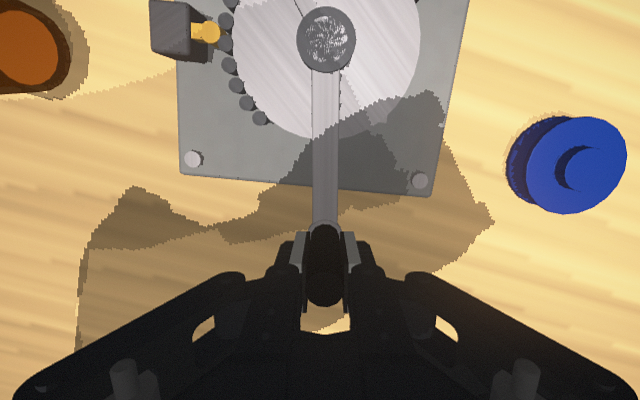

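The top view shows the plunger tip (280,197) right at the plug terminal and the grip (177,152) at the end of its slot. The wrist view shows the post in the pads. Everything agrees with 0.80 rad, so I'll hold briefly and hand in.

>>> move_arm:
  moves: "0 0 0 0;0 0 0 0;0 0 0 0;0 0 0 0;0 0 0 0;0 0 0 0;0 0 0 0;0 0 0 0;0 0 0 0;0 0 0 0"

```text
clock: 16.72
position: [0.4408, -0.1382, 0.0586]
tool_rot: [-3.141, 0.0, 0.292]
force: [-4.6, 2.8, 9.3]
grip_width: 0.015
```

```bash
python3 lev.py | head -1; python3 -c "
from workcell import bot
print(bot.job_done())"
```

```text
clk 16.72 q_tcp 0.799 q_yaw 0.797 r 100.5 pos [ 0.4408 -0.1382  0.0586] F tool [-3.6 -4.  -9.3] mom [ 0.62  0.84 -0.07] w 0.015 q [-0.15  0.62  0.43  2.16 -0.56  0.47 -0.55]
the job is handed in; nothing more can be done
None
```

I slid the selector to its end stop, then swung the lever by its post to the fourth click. I handed the job in at about 17 s, with the gripper still holding the post.

- **Selector:** the end stop pushed back with about 20 N. After release, the wrist camera put the grip at x 0.6605 m, where 0.660 m was expected.
- **Lever:** the tool pose gives 0.80 rad from both position and yaw. The fingers are closed on the 16 mm post (reading 15 mm), with about 4 N of spring push on them. The commanded path never went beyond about 0.80 rad, well short of the fifth tooth.
- **Plunger:** the top view shows its tip right at the plug's terminal.
- **Bystanders:** bowl and pulley were found within about 6 mm of where they started. The drain cock's last reading was about 12 mm off, from a low-confidence detection, and nothing came near it.
- **Disagreements:** the scene and top cameras' network readings of the grip and post were 4–12 mm off. I trusted the wrist camera, the depth readings and the stand fit instead. At the end, the top camera missed the pulley and the wrist camera could not see the selector grip.

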